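Make the tube jig safe and strap the tubes down

TASK

Shut the tube bench down for the night: first set the toggle on both switch boxes to its centre off position. Only then roll every tube along its lane - roll it, do not lift it - until it comes to rest squared up on the scribed line, and press the strap of each tube down until it snaps shut over it. Leave the tools and other stuff around undisturbed.

Things in the scene. Friction and masses are not known exactly. Their poses are not given: they have to be found in the camera images.
- jig: Tube jig fixed on the bench: board 6 mm thick; steel rails along its x, 10 mm wide, tops 24 mm above the bench, form three cork-lined lanes 136 mm wide, centred on y = -146, 0, 146 mm (lanes 0, 1, 2), from x = -160 mm (14 mm wide stops in both corners) to 112 mm (post left, 14 mm stop right). Origin: under the board. x: along the lanes, away from the robot; y: left. Black line across at x = 70 mm.
- tube0: Loose steel tube, 34 mm across, 126 mm long, about 0.3 kg, lying crosswise in lane 0, at the start on the robot's side of the line. Origin: its middle, on its axis, 23 mm above the bench; its y axis is the tube's axis, x and z turn as it rolls. Comes to rest 1 or 2 mm after a slow push ends. May be absent: then lane 0 is empty and its strap does not matter.
- lane0_mark (a point): Middle of the scribed line of lane 0, on the board's upper face, 6 mm above the bench; axes as the jig's. The tube is on the line when its axis is straight above it. A post (34 x 24 mm, 42 mm high) under the strap's hinge has its near face 42 mm beyond the line, so a tube can overrun by up to 25 mm.
- strap0 (a joint): Angle of the hinged strap of lane 0: 0 shut (level), about 0.7 open (at the start). Aluminium bar 22 mm wide, 81 mm from hinge to free end (which is towards the robot), 4 mm thick, 21 mm lip down at the free end. A light spring holds it open; pressed down, a detent resists (4 to 8 N) from 0.44 to 0.22 rad, then it snaps shut on a rigid stop and holds; let go before, it rises.
- strap0_pad (a point): Point under strap 0, 48 mm from its hinge axis, moving with it; shut, it is above the line, 43.5 mm above the bench, 2.5 mm above a tube on the line. The hinge axis runs along the jig's y, 48 mm beyond the line, 45.5 mm above the bench; the strap's centre line is 55 mm left (+y of the jig) of the lane's middle. Its lip strikes a tube over 10 mm short of the line.
- tube1: Loose steel tube, 34 mm across, 126 mm long, about 0.3 kg, lying crosswise in lane 1, at the start on the robot's side of the line. Origin: its middle, on its axis, 23 mm above the bench; its y axis is the tube's axis, x and z turn as it rolls. Comes to rest 1 or 2 mm after a slow push ends. May be absent: then lane 1 is empty and its strap does not matter.
- lane1_mark (a point): Middle of the scribed line of lane 1, on the board's upper face, 6 mm above the bench; axes as the jig's. The tube is on the line when its axis is straight above it. A post (34 x 24 mm, 42 mm high) under the strap's hinge has its near face 42 mm beyond the line, so a tube can overrun by up to 25 mm.
- strap1 (a joint): Angle of the hinged strap of lane 1: 0 shut (level), about 0.7 open (at the start). Aluminium bar 22 mm wide, 81 mm from hinge to free end (which is towards the robot), 4 mm thick, 21 mm lip down at the free end. A light spring holds it open; pressed down, a detent resists (4 to 8 N) from 0.44 to 0.22 rad, then it snaps shut on a rigid stop and holds; let go before, it rises.
- strap1_pad (a point): Point under strap 1, 48 mm from its hinge axis, moving with it; shut, it is above the line, 43.5 mm above the bench, 2.5 mm above a tube on the line. The hinge axis runs along the jig's y, 48 mm beyond the line, 45.5 mm above the bench; the strap's centre line is 55 mm left (+y of the jig) of the lane's middle. Its lip strikes a tube over 10 mm short of the line.
- tube2: Loose steel tube, 34 mm across, 126 mm long, about 0.3 kg, lying crosswise in lane 2, at the start on the robot's side of the line. Origin: its middle, on its axis, 23 mm above the bench; its y axis is the tube's axis, x and z turn as it rolls. Comes to rest 1 or 2 mm after a slow push ends. May be absent: then lane 2 is empty and its strap does not matter.
- lane2_mark (a point): Middle of the scribed line of lane 2, on the board's upper face, 6 mm above the bench; axes as the jig's. The tube is on the line when its axis is straight above it. A post (34 x 24 mm, 42 mm high) under the strap's hinge has its near face 42 mm beyond the line, so a tube can overrun by up to 25 mm.
- strap2 (a joint): Angle of the hinged strap of lane 2: 0 shut (level), about 0.7 open (at the start). Aluminium bar 22 mm wide, 81 mm from hinge to free end (which is towards the robot), 4 mm thick, 21 mm lip down at the free end. A light spring holds it open; pressed down, a detent resists (4 to 8 N) from 0.44 to 0.22 rad, then it snaps shut on a rigid stop and holds; let go before, it rises.
- strap2_pad (a point): Point under strap 2, 48 mm from its hinge axis, moving with it; shut, it is above the line, 43.5 mm above the bench, 2.5 mm above a tube on the line. The hinge axis runs along the jig's y, 48 mm beyond the line, 45.5 mm above the bench; the strap's centre line is 55 mm left (+y of the jig) of the lane's middle. Its lip strikes a tube over 10 mm short of the line.
- box_a: Grey switch box, 92 x 72 x 50 mm, fixed on the bench left or right of the jig, a toggle on top; the two boxes look alike and may change sides. Origin: centre of the underside. The toggle's pivot is straight above, in the middle of the top, 50 mm above the bench; it swings along the box's x axis (its long side).
- toggle_a (a joint): Angle of the toggle on box_a: 0 centre off (upright), 0.42 forward (leans to the box's +x), -0.42 reverse (to -x); a detent holds it in each. Steel stem 9 mm thick, black ball 18 mm across, its centre 45 mm from the pivot (95 mm above the bench when off). 3.5 N at the ball moves it; let go within 0.2 rad of upright it centres itself, farther out it springs to that side.
- box_b: Grey switch box, 92 x 72 x 50 mm, fixed on the bench left or right of the jig, a toggle on top; the two boxes look alike and may change sides. Origin: centre of the underside. The toggle's pivot is straight above, in the middle of the top, 50 mm above the bench; it swings along the box's x axis (its long side).
- toggle_b (a joint): Angle of the toggle on box_b: 0 centre off (upright), 0.42 forward (leans to the box's +x), -0.42 reverse (to -x); a detent holds it in each. Steel stem 9 mm thick, black ball 18 mm across, its centre 45 mm from the pivot (95 mm above the bench when off). 3.5 N at the ball moves it; let go within 0.2 rad of upright it centres itself, farther out it springs to that side.
- hammer: Bystander, to be left alone: hammer, near the robot on the right. Origin: centre of its underside.
- wrench: Bystander, to be left alone: spanner, near the robot on the left. Origin: centre of its underside.
- spray_can: Bystander, to be left alone: spray can 56 mm across, 170 mm high, back left. Origin: centre of its underside.
- pipe_offcut: Bystander, to be left alone: upright steel pipe 100 mm across, 160 mm high, back right. Origin: centre of its underside.
- tape_roll: Bystander, to be left alone: roll of tape lying flat, 100 mm across, behind the jig. Origin: centre of its underside.
- weld_magnet: Bystander, to be left alone: small steel welding square 85 mm, behind the jig. Origin: centre of its underside.
- die_grinder: Bystander, to be left alone: air die grinder lying behind the jig, right. Origin: centre of its underside.
Things that resemble listed ones, but are neither listed nor needed, are in the scene too. Leave any purple look-alike of the box_a alone. Leave any turquoise look-alike of the box_b alone.

How it is judged:
On the way, in this order (a step that is already met when the one before it is completed fails the run):
1. both toggles stand in the centre off detent (within 0.08 rad) (value of joint toggle_a between -0.08 and 0.08 rad and value of joint toggle_b between -0.08 and 0.08 rad), for 0.3 s.
2. every tube present rests on the line of its lane (within 7 mm), squared up (x of tube0 in the frame of lane0_mark between -0.007 and 0.007 m and y of tube0 in the frame of lane0_mark between -0.02 and 0.02 m and angle between the y axis of each of tube0, tube1, tube2 and the y axis of jig, either way round below 0.12 rad and height (world z) of each of tube0, tube1, tube2 below 0.035 m and linear speed of each of tube0, tube1, tube2 below 0.01 m/s and x of tube1 in the frame of lane1_mark between -0.007 and 0.007 m and y of tube1 in the frame of lane1_mark between -0.02 and 0.02 m and x of tube2 in the frame of lane2_mark between -0.007 and 0.007 m and y of tube2 in the frame of lane2_mark between -0.02 and 0.02 m), for 0.3 s.
At the end, for the whole second after the job is handed in: Both toggles off (within 0.08 rad of centre); every tube present at rest with its axis within 7 mm of the line of its lane, within 20 mm of the lane's middle and within 0.12 rad of square to it; the strap of each tube present snapped shut (below about 0.08 rad) (all of step 1 and all of step 2 and z of tube0 in the frame of strap0_pad above -0.0235 m and z of tube1 in the frame of strap1_pad above -0.0235 m and z of tube2 in the frame of strap2_pad above -0.0235 m); the robot touches nothing.
It fails at once if a tube is lifted more than about 35 mm off the board (height (world z) of any of tube0, tube1, tube2 above 0.06 m).
It fails at once if a bystander is moved more than 30 mm (distance of any of hammer, wrench, spray_can, pipe_offcut, tape_roll, weld_magnet, die_grinder from where it was at the start of the episode above 0.03 m).
Of tube0, tube1, tube2 only 2 to 3 are there at a start; the rules pass over those that are not, and their reading is None.
At some moment in a run one of tube0, tube1, tube2 may be knocked a few centimetres aside while the robot is not near it.
It also fails if it takes over 210 s, if anything falls off the work surface, if the arm or the gripper's body presses on something with over 40 N, if the wrist force passes 120 N, or if a joint passes its speed limit or range.

ROBOT

A 6-joint arm with a two-finger parallel gripper is mounted at the origin on the work surface. World frame = base frame: x ahead of the robot, y to its left, z up, the work surface at z = 0. Lengths are in m, angles in rad, forces in N, time in s.
With the tool pointing down it reaches from about 0.35 to 0.775 m from the base axis. Payload 7.3 kg.
Tool frame: the origin (TCP) lies between the finger pads; the fingertips stand ahead of it and the grasp point (between the pads) lies 6 mm ahead of it (robot.tip_extent is the x of the fingertips in the tool frame, in m); x points along the fingers, z is the direction in which the jaws open and shut, and the axes are right-handed (so a half turn about x gives the same grasp; the last joint's range is limited). The gripper opens to 92 mm and grips with 3 to 60 N. Pads are 19 mm wide; open, the fingers measure 130 mm over their backs; the gripper's body (75 mm by 190 mm) begins 47 mm behind the grasp point.
Start: joints at [1.14, 0.342, 1.524, -0, 1.275, -0.146], TCP at [0.147, 0.504, 0.252] pointing down, gripper open.
Joint ranges: [-2.53, 2.53], [-0.77, 2.02], [0.04, 2.7], [-1, 4.14], [0.28, 2.66], [-3.11, 3.11]. Speed limits (rad/s): [2.57, 2.57, 3.14, 3.14, 3.14, 3.14].

INTERFACE

Orientations are given as [roll, pitch, yaw] about the fixed x, y, z axes, in that order (R = Rz(yaw) Ry(pitch) Rx(roll)).
In Python, from cell import robot gives the robot as it stands. The module is installed in compiled form; this text tells all that it offers.
- The arm moves only by the shell command python3 -m creep 'ROWS' [FORCE]. ROWS is JSON, a list of rows, each an object with "translation": the shift along the tool's x, y, z in m, a list of three; "twist": the turn, a rotation vector about the tool's x, y, z in rad, a list of three; "hand": the opening in per cent of the stroke, from 0 (shut) to 100 (fully open). A call has 1 to 5 rows; each row is the pose to reach, as a shift and turn from the pose measured when the call began, along the tool's axes at that moment; what a row does not reach only later rows make up. A row lasts 1/10 s, in which the tool goes at most 50 mm and 8.59 degrees, less where a joint would pass 70% of its speed; a pose out of reach is approached as far as the arm can. A call with a gripper value outside its range is refused whole. The fingers move at their own pace and stop on an object; FORCE is the grip in N (left out, the last holds). Time passes only in rows, so rows that repeat a pose let the fingers close. It gives the time, the measured TCP pose, the force and the opening at its end, in the units of the state.
- robot.observe(): the state, without advancing time (a new reading comes with each control period).
- robot.read_camera(name): name is "scene" or "top" or "wrist"; returns the picture (400x640x3 uint8, blue, green, red); there is no depth.
- robot.calibration(name): a dict with "intrinsics" (3x3 intrinsics, pixels), "dist" ([k1, k2, p1, p2, k3] as OpenCV has them; the pictures are not rectified), "cam_to_world" (4x4, takes a point from camera to world coordinates); the wrist camera has in their place "mount" (4x4, takes a point from camera to tool coordinates, whose origin is the TCP and whose axes are the tool frame's). Camera axes: x right, y up, looking along -z (the intrinsics and any distortion apply to the point x, -y, -z); pixel columns grow to the right and rows downward; lengths in m; the calibration is good to about 2 mm. A picture is of the moment at which its call begins: read the wrist's pose just before it. calibration takes no time and is no camera call.
- robot.hand_in(): hands the job in, once; it reports no verdict.
The state is a dict: "time": time; "qpos": joint angles; "qvel": joint speeds; "joint_efforts": joint torques, N m; "tool_pos": TCP position; "tool_rot": TCP orientation; "contact_force": force on the tool from outside, world axes, zero at the start; "torque": the same for the moment, N m; "opening": finger opening in m.
Only numpy, scipy, OpenCV 4.12 (cv2) and the standard library are available. Lean on these libraries where they do the work, as an engineer would, in place of code of your own. Each camera call takes 0.05 s, during which the arm holds its last target. There are 200 camera calls.

## Working session

There is one attempt and no reset: what is moved stays moved. The work goes in short steps, Python scripts to look and compute and a shell command to move; the robot and the scene stay as the last step left them, time stands still between calls to the robot, and variables do not carry over. Pictures are saved under pics/ and viewed, about 12 in all and at most 16, crops included, and the job is handed in when it is done.

```bash
mkdir -p pics
cat > h.py <<'E'
import numpy as np, cv2
from cell import robot
from scipy.spatial.transform import Rotation as R
def pose():
    s=robot.observe(); T=np.eye(4); T[:3,:3]=R.from_euler('xyz',s['tool_rot']).as_matrix(); T[:3,3]=s['tool_pos']; return T
def cam(n):
    c=robot.calibration(n); T=c['cam_to_world'] if 'cam_to_world' in c else pose()@np.array(c['mount'])
    return np.array(c['intrinsics'],float),np.array(c['dist'],float),np.array(T,float)
def snap(n,f):
    C=cam(n); im=robot.read_camera(n); cv2.imwrite('pics/'+f,im); return im,C
def ray(C,uv):
    p=cv2.undistortPoints(np.array(uv,float).reshape(-1,1,2),C[0],C[1])[:,0]
    d=np.c_[p[:,0],-p[:,1],-np.ones(len(p))]@C[2][:3,:3].T
    return C[2][:3,3],d
def hit(C,uv,z):
    o,d=ray(C,uv); return o+d*((z-o[2])/d[:,2])[:,None]
def proj(C,P):
    q=(np.atleast_2d(P)-C[2][:3,3])@C[2][:3,:3]; q=q*[1,-1,-1]
    return cv2.projectPoints(q,np.zeros(3),np.zeros(3),C[0],C[1])[0][:,0]
def delta(target,rot=None):
    "shift in tool axes to world target TCP"
    T=pose(); return (T[:3,:3].T@(np.array(target)-T[:3,3])).round(4)
E
python3 - <<'E'
from h import *
s=robot.observe(); print(s); print(robot.tip_extent)
snap('top','top0.png'); snap('scene','scene0.png')
for n in('top','scene'): print(cam(n)[2].round(3).tolist(), cam(n)[0].tolist())
print(robot.calibration('wrist')); print(pose().round(3))
E
```

```text
{'time': 0.0, 'qpos': array([ 1.13997472e+00,  3.42685534e-01,  1.52498976e+00, -1.35472395e-05,
        1.27540468e+00, -1.45994563e-01]), 'qvel': array([ 0.00070768, -0.00097223,  0.00113425,  0.00084927,  0.00234439,
        0.0001035 ]), 'joint_efforts': array([-3.85188478e-04, -4.31265843e+01, -2.44214523e+01,  7.14380457e-02,
        5.60346292e-02, -1.66327150e-04]), 'tool_pos': array([0.1473479 , 0.50352272, 0.25107375]), 'tool_rot': array([ 3.00430787,  1.56930894, -1.99290421]), 'contact_force': array([ 1.0138557 , -0.43820525, -0.10378288]), 'torque': array([0.0136086 , 0.04046803, 0.01823037]), 'opening': 0.09169030745726356}
0.025
[[0.024, 0.988, -0.151, 0.32], [-1.0, 0.025, 0.01, 0.001], [0.013, 0.151, 0.988, 1.31], [0.0, 0.0, 0.0, 1.0]] [[371.14147626047014, 0.0, 309.9542122512947], [0.0, 371.14147626047014, 198.00583030004807], [0.0, 0.0, 1.0]]
[[0.838, -0.332, 0.433, 1.179], [0.545, 0.479, -0.688, -1.069], [0.021, 0.813, 0.582, 0.974], [0.0, 0.0, 0.0, 1.0]] [[460.8628870629026, 0.0, 321.0426399180161], [0.0, 460.8628870629026, 215.11117958106266], [0.0, 0.0, 1.0]]
{'intrinsics': array([[312.41020813,   0.        , 323.20297699],
       [  0.        , 312.41020813, 202.63867981],
       [  0.        ,   0.        ,   1.        ]]), 'dist': array([0.01940143, 0.        , 0.        , 0.        , 0.        ]), 'mount': array([[-3.32495419e-04,  2.86092028e-01, -9.58202088e-01,
        -1.33573566e-01],
       [-1.58009566e-04,  9.58202114e-01,  2.86092091e-01,
         7.79183920e-02],
       [ 9.99999932e-01,  2.46529405e-04, -2.73392536e-04,
        -1.77977154e-03],
       [ 0.00000000e+00,  0.00000000e+00,  0.00000000e+00,
         1.00000000e+00]])}
[[-0.001 -0.96   0.281  0.147]
 [-0.001  0.281  0.96   0.504]
 [-1.     0.    -0.001  0.251]
 [ 0.     0.     0.     1.   ]]
```

View pics/top0.png

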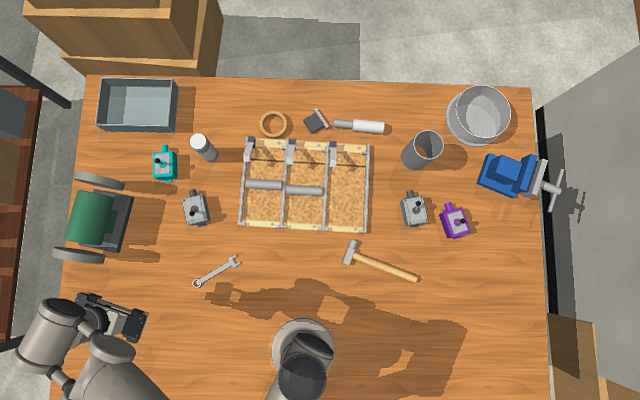

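View pics/scene0.png

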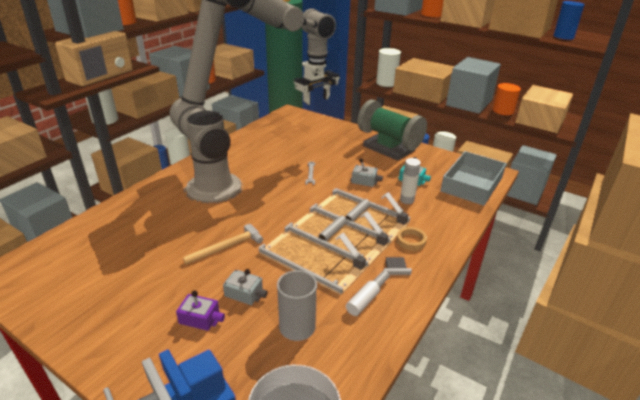

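Candidates in top0.png: grey boxes at (195,208) left and (413,210) right. Look-alikes are turquoise at (164,163) and purple at (455,222), which I leave alone. Lane 0 (right) looks empty. The tubes are at (263,185) in lane 2 and (303,190) in lane 1. Next is a close crop of the choice.

Run:
```python
from h import *
im=cv2.imread('pics/top0.png')
def c(im,x,y,w,h,s): return cv2.resize(im[y:y+h,x:x+w],None,fx=s,fy=s,interpolation=cv2.INTER_CUBIC)
out=np.zeros((600,800,3),np.uint8)
out[:,:]=0
a=c(im,235,130,140,110,3.8); out[:a.shape[0],:a.shape[1]]=a
b=c(im,175,185,44,44,6); out[0:264,534:798]=b
b=c(im,395,185,44,44,6); out[270:534,534:798]=b
cv2.imwrite('pics/crop1.png',out)
C=cam('top')
# jig outer corners guess: wooden board corners from rail mask
print(hit(C,[[243,141],[368,147],[367,232],[239,230],[195,208],[413,210],[263,185],[303,190]],0.024).round(3))
```

```text
[[ 0.717  0.234  0.024]
 [ 0.707 -0.215  0.024]
 [ 0.402 -0.212  0.024]
 [ 0.398  0.231  0.024]
 [ 0.471  0.389  0.024]
 [ 0.483 -0.374  0.024]
 [ 0.558  0.155  0.024]
 [ 0.544  0.014  0.024]]
```

View pics/crop1.png

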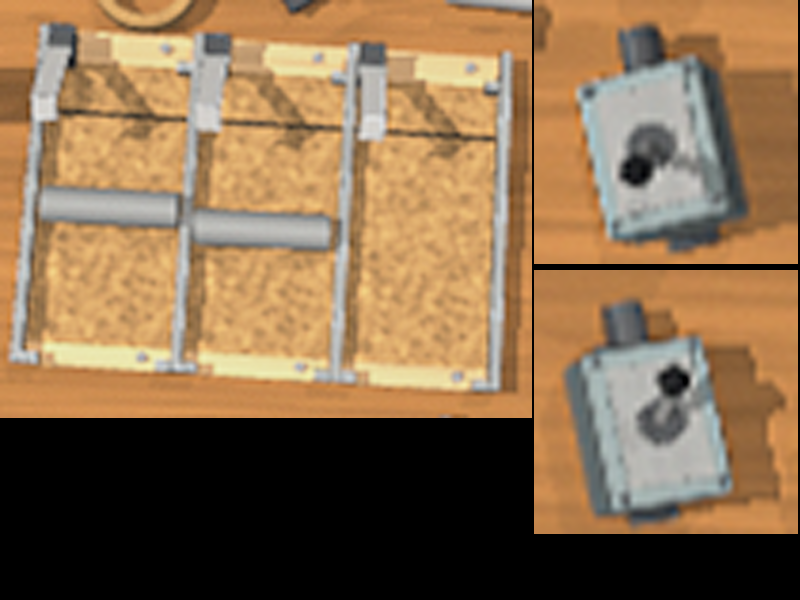

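The crop shows:
- **Lanes:** lane 0 is empty. The tubes in lanes 2 and 1 sit at about (110,206) and (262,230) in the crop, nearer the robot than the line.
- **Left box:** grey, ball at (635,170), leaning towards the robot.
- **Right box:** grey, ball at (673,380), leaning away.

Next I compute the poses.

Run:
```python
from h import *
C=cam('top')
g=lambda P:[[235+x/3.8,130+y/3.8] for x,y in P]
print('rail bottom ends L,1,2,R',hit(C,g([(20,355),(178,365),(338,375),(491,386)]),.024).round(3).tolist())
print('R rail top',hit(C,g([(507,55)]),.024).round(3).tolist())
L=hit(C,g([(50,111),(188,121),(200,121),(345,130),(385,133),(495,139)]),.006);print('line',L.round(3).tolist())
print('tubes ends',hit(C,g([(42,206),(178,209),(194,228),(331,232)]),.023).round(3).tolist())
for n,P,oy,ball,base in(('L',[(582,95),(697,60),(735,205),(615,238)],185,(635,170),(652,143)),('R',[(590,80),(697,68),(730,222),(625,242)],185,(673,110),(662,153))):
    f=lambda q:[175+(q[0]-534)/6+(220 if n=='R' else 0),oy+q[1]/6]
    H=hit(C,[f(q) for q in P],.05); a=(H[0]+H[1]-H[2]-H[3])/2
    print(n,'corners',H.round(3).tolist(),'c',H.mean(0).round(3),'yaw',np.arctan2(a[1],a[0]).round(3),'len',np.linalg.norm(a[:2]).round(3))
    print(' ball',hit(C,[f(ball)],.091).round(3),'base',hit(C,[f(base)],.05).round(3))
print('can base/top',hit(C,[[209,158]],0).round(3),hit(C,[[198,140]],.17).round(3))
print('pipe',hit(C,[[429,142]],.16).round(3))
```

```text
rail bottom ends L,1,2,R [[0.421, 0.228, 0.024], [0.416, 0.084, 0.024], [0.41, -0.062, 0.024], [0.404, -0.202, 0.024]]
R rail top [[0.717, -0.217, 0.024]]
line [[0.655, 0.215, 0.006], [0.649, 0.084, 0.006], [0.649, 0.072, 0.006], [0.644, -0.066, 0.006], [0.642, -0.104, 0.006], [0.639, -0.208, 0.006]]
tubes ends [[0.56, 0.215, 0.023], [0.56, 0.089, 0.023], [0.543, 0.074, 0.023], [0.542, -0.053, 0.023]]
L corners [[0.491, 0.424, 0.05], [0.513, 0.359, 0.05], [0.431, 0.332, 0.05], [0.41, 0.399, 0.05]] c [0.462 0.379 0.05 ] yaw 0.307 len 0.086
 ball [[0.445 0.378 0.091]] base [[0.465 0.382 0.05 ]]
R corners [[0.52, -0.337, 0.05], [0.528, -0.399, 0.05], [0.44, -0.416, 0.05], [0.427, -0.355, 0.05]] c [ 0.479 -0.377  0.05 ] yaw 0.195 len 0.093
 ball [[ 0.497 -0.372  0.091]] base [[ 0.478 -0.378  0.05 ]]
can base/top [[0.657 0.358 0.   ]] [[0.672 0.351 0.17 ]]
pipe [[ 0.689 -0.391  0.16 ]]
```

```bash
cat >> h.py <<'E'
def to(x,y,z,ang):
    "shift+twist for tool-down pose, jaw axis (tool z) at world angle ang"
    T=pose(); G=np.eye(4); c,s=np.cos(ang),np.sin(ang)
    G[:3,:3]=np.array([[0,-s,c],[0,c,s],[-1,0,0]]); 
    D=T[:3,:3].T
    print('shift',(D@(np.array([x,y,z])-T[:3,3])).round(4).tolist(),'twist',R.from_matrix(D@G[:3,:3]).as_rotvec().round(3).tolist())
E
python3 -c "
from h import *
to(.463,.380,.25,.307)"
```

```text
shift [0.0011, -0.3377, -0.0299] twist [0.979, -0.001, 0.0]
```

```bash
R='{"translation":[0.001,-0.338,-0.03],"twist":[0.98,0,0],"hand":100}'; python3 -m creep '[{"translation":[0.001,-0.338,-0.03],"twist":[0.98,0,0],"hand":100},{"translation":[0.001,-0.338,-0.03],"twist":[0.98,0,0],"hand":100},{"translation":[0.001,-0.338,-0.03],"twist":[0.98,0,0],"hand":100},{"translation":[0.001,-0.338,-0.03],"twist":[0.98,0,0],"hand":100},{"translation":[0.001,-0.338,-0.03],"twist":[0.98,0,0],"hand":100}]'
python3 -c "
from h import *
to(.463,.380,.25,.307)"
```

```text
time: 0.6
tool_pos: [0.3817, 0.4113, 0.2502]
tool_rot: [-2.684, 1.569, -2.154]
contact_force: [0.4, 1.4, 0.0]
opening: 0.0915
shift [0.0002, -0.0681, 0.0543] twist [0.223, -0.001, 0.001]
```

```bash
python3 -m creep '[{"translation":[0,-0.068,0.054],"twist":[0.223,0,0],"hand":100},{"translation":[0,-0.068,0.054],"twist":[0.223,0,0],"hand":100},{"translation":[0,-0.068,0.054],"twist":[0.223,0,0],"hand":100},{"translation":[0,-0.068,0.054],"twist":[0.223,0,0],"hand":100}]'
python3 - <<'E'
from h import *
im,C=snap('wrist','w1.png')
print(proj(C,[[.462,.379,.05],[.445,.378,.091]]).round(0).tolist(), pose()[:3,3].round(4), robot.observe()['qpos'].round(2))
E
```

```text
time: 1.0
tool_pos: [0.4629, 0.3793, 0.2493]
tool_rot: [-2.806, 1.567, -2.5]
contact_force: [-0.3, 0.3, -0.0]
opening: 0.092
[[324.0, 182.0], [307.0, 187.0]] [0.4621 0.3799 0.2496] [ 0.56  0.48  1.31 -0.    1.35  0.25]
```

View pics/w1.png

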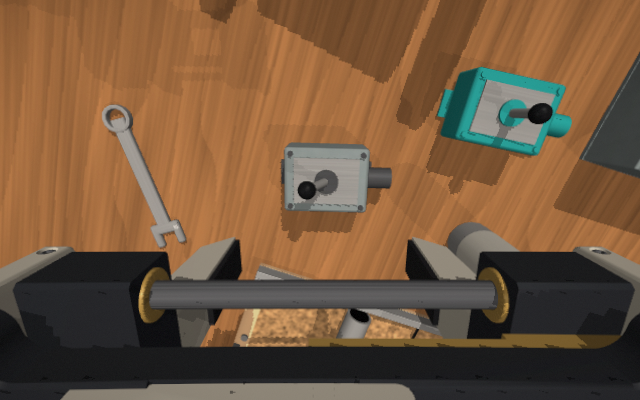

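The wrist view shows the left grey box square in the image, with its top centre at about (327,179) and the ball at (307,190). The turquoise box is apart at (515,112), and the spanner is clear at (145,175). I now descend over the pivot and close the jaws symmetrically on the ball.

```bash
python3 -c "
from h import *
C=cam('wrist'); p=hit(C,[[327,180]],.05)[0]; print(p.round(4)); to(p[0],p[1],.105,.307)"
```

```text
[0.4634 0.3828 0.05  ]
shift [0.1446, 0.0025, 0.0025] twist [0.0, -0.003, 0.001]
```

```bash
python3 -m creep '[{"translation":[0.05,0.002,0.002],"twist":[0,0,0],"hand":100},{"translation":[0.1,0.002,0.002],"twist":[0,0,0],"hand":100},{"translation":[0.125,0.002,0.002],"twist":[0,0,0],"hand":100},{"translation":[0.145,0.002,0.002],"twist":[0,0,0],"hand":100},{"translation":[0.145,0.002,0.002],"twist":[0,0,0],"hand":100}]' && python3 -m creep '[{"translation":[0,0,0],"twist":[0,0,0],"hand":60},{"translation":[0,0,0],"twist":[0,0,0],"hand":40},{"translation":[0,0,0],"twist":[0,0,0],"hand":28},{"translation":[0,0,0],"twist":[0,0,0],"hand":22},{"translation":[0,0,0],"twist":[0,0,0],"hand":22}]' 10
```

```text
time: 1.55
tool_pos: [0.4599, 0.3821, 0.1018]
tool_rot: [-2.89, 1.561, -2.579]
contact_force: [-0.1, -0.1, -0.1]
opening: 0.0918
time: 2.05
tool_pos: [0.4602, 0.3823, 0.1025]
tool_rot: [-2.887, 1.562, -2.577]
contact_force: [-0.1, -0.1, -0.0]
opening: 0.0565
```

```bash
python3 -m creep '[{"translation":[0,0,0.003],"twist":[0,0,0],"hand":22},{"translation":[0,0,0.003],"twist":[0,0,0],"hand":22},{"translation":[0,0,0.003],"twist":[0,0,0],"hand":22},{"translation":[0,0,0.003],"twist":[0,0,0],"hand":22},{"translation":[0,0,0.003],"twist":[0,0,0],"hand":22}]'; python3 -m creep '[{"translation":[0,0,0],"twist":[0,0,0],"hand":20},{"translation":[0,0,0],"twist":[0,0,0],"hand":20},{"translation":[0,0,0],"twist":[0,0,0],"hand":20},{"translation":[0,0,0],"twist":[0,0,0],"hand":20}]'
```

```text
time: 2.55
tool_pos: [0.4611, 0.3826, 0.1029]
tool_rot: [-2.93, 1.559, -2.62]
contact_force: [0.5, 0.5, -0.4]
opening: 0.0234
time: 2.95
tool_pos: [0.4619, 0.3829, 0.103]
tool_rot: [-2.931, 1.56, -2.621]
contact_force: [1.6, 0.9, 1.3]
opening: 0.0182
```

```bash
python3 -m creep '[{"translation":[0,0,0],"twist":[0,0,0],"hand":100},{"translation":[0,0,0],"twist":[0,0,0],"hand":100},{"translation":[0,0,0],"twist":[0,0,0],"hand":100},{"translation":[0,0,0],"twist":[0,0,0],"hand":100},{"translation":[0,0,0],"twist":[0,0,0],"hand":100}]'; python3 -m creep '[{"translation":[-0.05,0,0],"twist":[0,0,0],"hand":100},{"translation":[-0.1,0,0],"twist":[0,0,0],"hand":100},{"translation":[-0.15,0,0],"twist":[0,0,0],"hand":100},{"translation":[-0.15,0,0],"twist":[0,0,0],"hand":100}]'
python3 - <<'E'
from h import *
im,C=snap('wrist','w2.png')
print(proj(C,[[.4634,.3828,.05],[.4634,.3828,.095]]).round(0).tolist())
to(.479,-.378,.25,.19)
m=(im.max(2)<45).astype(np.uint8); m[240:]=0
n,l,s,c=cv2.connectedComponentsWithStats(m); print([(s[i].tolist(),c[i].round(1).tolist()) for i in range(1,n) if 30<s[i][4]<1500])
E
```

```text
time: 3.45
tool_pos: [0.4617, 0.3828, 0.103]
tool_rot: [-2.931, 1.56, -2.621]
contact_force: [0.0, -0.5, 0.3]
opening: 0.0535
time: 3.85
tool_pos: [0.4656, 0.3853, 0.261]
tool_rot: [0.408, 1.567, 0.719]
contact_force: [0.5, 0.8, 0.6]
opening: 0.0856
[[321.0, 182.0], [321.0, 192.0]]
shift [0.0078, -0.7306, -0.219] twist [0.12, -0.003, 0.0]
[([512, 111, 23, 19, 325], [523.0, 120.2]), ([312, 185, 17, 18, 234], [320.1, 193.5])]
```

The left toggle's ball is now at (320,193), against a predicted upright position of (321,192), so it is off. I go to the right box.

```bash
for i in 1; do python3 -m creep '[{"translation":[0.01,-0.05,-0.015],"twist":[0,0,0],"hand":100},{"translation":[0.01,-0.1,-0.03],"twist":[0,0,0],"hand":100},{"translation":[0.01,-0.15,-0.045],"twist":[0.03,0,0],"hand":100},{"translation":[0.01,-0.2,-0.06],"twist":[0.06,0,0],"hand":100},{"translation":[0.01,-0.25,-0.075],"twist":[0.06,0,0],"hand":100}]'; done
python3 -m creep '[{"translation":[0,-0.05,-0.015],"twist":[0,0,0],"hand":100},{"translation":[0,-0.1,-0.03],"twist":[0,0,0],"hand":100},{"translation":[0,-0.15,-0.045],"twist":[0.03,0,0],"hand":100},{"translation":[0,-0.2,-0.06],"twist":[0.06,0,0],"hand":100},{"translation":[0,-0.25,-0.075],"twist":[0.06,0,0],"hand":100}]'
python3 -c "
from h import *
to(.479,-.378,.25,.19)"
```

```text
time: 4.4
tool_pos: [0.468, 0.1322, 0.2459]
tool_rot: [-3.117, 1.566, -2.867]
contact_force: [0.9, -1.0, 0.7]
opening: 0.0917
time: 4.9
tool_pos: [0.4566, -0.1173, 0.2451]
tool_rot: [3.009, 1.564, -3.085]
contact_force: [1.7, 0.1, -0.1]
opening: 0.0916
shift [-0.005, -0.2602, -0.027] twist [-0.001, -0.007, -0.001]
```

```bash
python3 -m creep '[{"translation":[-0.005,-0.05,-0.005],"twist":[0,0,0],"hand":100},{"translation":[-0.005,-0.1,-0.01],"twist":[0,0,0],"hand":100},{"translation":[-0.005,-0.15,-0.015],"twist":[0,0,0],"hand":100},{"translation":[-0.005,-0.2,-0.02],"twist":[0,0,0],"hand":100},{"translation":[-0.005,-0.25,-0.026],"twist":[0,0,0],"hand":100}]'
python3 -m creep '[{"translation":[0,-0.01,0],"twist":[0,0,0],"hand":100},{"translation":[0,-0.01,0],"twist":[0,0,0],"hand":100},{"translation":[0,-0.01,0],"twist":[0,0,0],"hand":100}]'
python3 - <<'E'
from h import *
im,C=snap('wrist','w3.png')
print(proj(C,[[.479,-.378,.05],[.497,-.372,.091]]).round(0).tolist(),pose()[:3,3].round(4))
E
```

```text
time: 5.4
tool_pos: [0.4772, -0.3663, 0.2483]
tool_rot: [2.766, 1.562, 2.955]
contact_force: [1.4, -0.8, 1.0]
opening: 0.0917
time: 5.7
tool_pos: [0.4787, -0.3748, 0.247]
tool_rot: [2.586, 1.559, 2.775]
contact_force: [0.1, 1.5, 0.1]
opening: 0.0918
[[326.0, 187.0], [345.0, 194.0]] [ 0.479  -0.3744  0.2476]
```

View pics/w3.png

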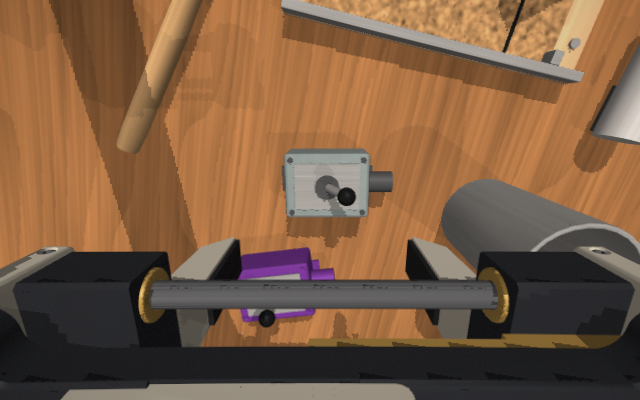

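The wrist view shows the right grey box square, with its top centre at about (328,185) and the ball at (346,197). The purple box at (275,285) and the pipe at (540,240) are clear of the descent.

```bash
python3 -c "
from h import *
C=cam('wrist'); p=hit(C,[[328,186]],.05)[0]; print(p.round(4)); to(p[0],p[1],.104,.19)"
```

```text
[ 0.4816 -0.3768  0.05  ]
shift [0.1436, -0.0036, 0.0034] twist [0.0, -0.009, -0.005]
```

```bash
python3 -m creep '[{"translation":[0.05,-0.003,0.004],"twist":[0,0,0],"hand":100},{"translation":[0.1,-0.003,0.004],"twist":[0,0,0],"hand":100},{"translation":[0.125,-0.003,0.004],"twist":[0,-0.009,0],"hand":100},{"translation":[0.143,-0.003,0.004],"twist":[0,-0.009,0],"hand":100},{"translation":[0.143,-0.003,0.004],"twist":[0,-0.009,0],"hand":100}]'
python3 -c "
from h import *
to(.4816,-.3768,.104,.19)"
```

```text
time: 6.25
tool_pos: [0.4812, -0.3731, 0.1023]
tool_rot: [1.89, 1.56, 2.082]
contact_force: [0.7, 1.2, 0.4]
opening: 0.0913
shift [-0.0017, -0.0037, -0.0003] twist [0.002, -0.003, -0.01]
```

```bash
python3 -m creep '[{"translation":[0,-0.003,0],"twist":[0,0,0],"hand":22},{"translation":[0,-0.003,0],"twist":[0,0,0],"hand":22},{"translation":[0,-0.003,0],"twist":[0,0,0],"hand":22},{"translation":[0,-0.003,0],"twist":[0,0,0],"hand":22},{"translation":[0,-0.003,0],"twist":[0,0,0],"hand":22}]' 10
python3 -m creep '[{"translation":[0,0,0],"twist":[0,0,0],"hand":22},{"translation":[0,0,0],"twist":[0,0,0],"hand":20},{"translation":[0,0,0],"twist":[0,0,0],"hand":20},{"translation":[0,0,0],"twist":[0,0,0],"hand":20},{"translation":[0,0,0],"twist":[0,0,0],"hand":20}]'
python3 -m creep '[{"translation":[0,0,0],"twist":[0,0,0],"hand":20},{"translation":[0,0,0],"twist":[0,0,0],"hand":20},{"translation":[0,0,0],"twist":[0,0,0],"hand":20}]'
```

```text
time: 6.75
tool_pos: [0.482, -0.3762, 0.1029]
tool_rot: [1.861, 1.561, 2.053]
contact_force: [-0.6, -0.4, 0.1]
opening: 0.0565
time: 7.25
tool_pos: [0.4821, -0.3761, 0.1031]
tool_rot: [1.885, 1.562, 2.078]
contact_force: [-0.3, 0.6, -0.3]
opening: 0.0196
time: 7.55
tool_pos: [0.4816, -0.3762, 0.1029]
tool_rot: [1.931, 1.561, 2.123]
contact_force: [-0.9, 0.6, 0.2]
opening: 0.0181
```

```bash
python3 -m creep '[{"translation":[0,0,0],"twist":[0,0,0],"hand":100},{"translation":[0,0,0],"twist":[0,0,0],"hand":100},{"translation":[0,0,0],"twist":[0,0,0],"hand":100},{"translation":[0,0,0],"twist":[0,0,0],"hand":100},{"translation":[0,0,0],"twist":[0,0,0],"hand":100}]'; python3 -m creep '[{"translation":[-0.05,0,0],"twist":[0,0,0],"hand":100},{"translation":[-0.1,0,0],"twist":[0,0,0],"hand":100},{"translation":[-0.15,0,0],"twist":[0,0,0],"hand":100},{"translation":[-0.15,0,0],"twist":[0,0,0],"hand":100}]'
python3 - <<'E'
from h import *
im,C=snap('wrist','w4.png')
print(proj(C,[[.4816,-.3768,.05],[.4816,-.3768,.095]]).round(0).tolist())
m=(im.max(2)<45).astype(np.uint8); m[240:]=0
n,l,s,c=cv2.connectedComponentsWithStats(m); print([(s[i].tolist(),c[i].round(1).tolist()) for i in range(1,n) if 30<s[i][4]<1500])
to(.55,.005,.26,-.042)
E
```

```text
time: 8.05
tool_pos: [0.4816, -0.3762, 0.1029]
tool_rot: [1.932, 1.561, 2.124]
contact_force: [0.4, -0.3, 0.0]
opening: 0.0536
time: 8.45
tool_pos: [0.4846, -0.3795, 0.2611]
tool_rot: [-0.541, 1.565, -0.349]
contact_force: [0.0, -0.7, 0.8]
opening: 0.0856
[[321.0, 177.0], [321.0, 186.0]]
[([489, 0, 20, 47, 132], [498.9, 21.5]), ([573, 81, 22, 43, 85], [584.0, 100.9]), ([311, 178, 17, 18, 231], [319.2, 186.5])]
shift [-0.0019, 0.3638, 0.1385] twist [0.234, 0.001, -0.002]
```

The right toggle's ball is at (319,186.5), against a predicted upright position of (321,186), so both toggles are off. I go above lane 1.

```bash
python3 -m creep '[{"translation":[0,0.045,0.017],"twist":[0.05,0,0],"hand":100},{"translation":[0,0.09,0.034],"twist":[0.1,0,0],"hand":100},{"translation":[0,0.135,0.051],"twist":[0.15,0,0],"hand":100},{"translation":[0,0.18,0.068],"twist":[0.2,0,0],"hand":100},{"translation":[0,0.225,0.085],"twist":[0.234,0,0],"hand":100}]'
python3 -c "
from h import *
to(.55,.005,.26,-.042)"
```

```text
time: 9.0
tool_pos: [0.5234, -0.1393, 0.2563]
tool_rot: [2.008, 1.567, 1.964]
contact_force: [1.9, -0.6, -0.9]
opening: 0.0921
shift [-0.0033, 0.1454, 0.0202] twist [-0.002, -0.002, -0.003]
```

```bash
python3 -m creep '[{"translation":[0,0.05,0.007],"twist":[0,0,0],"hand":100},{"translation":[0,0.1,0.014],"twist":[0,0,0],"hand":100},{"translation":[0,0.145,0.02],"twist":[0,0,0],"hand":100},{"translation":[0,0.145,0.02],"twist":[0,0,0],"hand":100},{"translation":[0,0.145,0.02],"twist":[0,0,0],"hand":100}]'
python3 - <<'E'
from h import *
im,C=snap('wrist','w5.png'); print(pose()[:3,3].round(4))
E
```

```text
time: 9.5
tool_pos: [0.5492, 0.0056, 0.2554]
tool_rot: [2.485, 1.566, 2.444]
contact_force: [0.5, -1.1, -1.2]
opening: 0.0917
[0.5493 0.0044 0.2556]
```

View pics/w5.png

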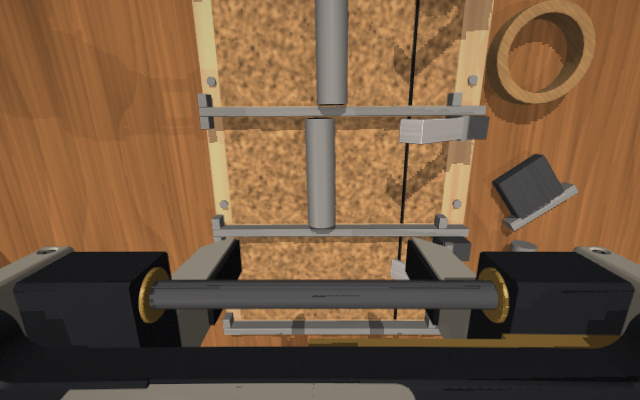

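The view shows:
- **Line:** from (417,10) to (401,222).
- **Rails:** centred at rows 111 and 231.
- **Tube1:** spans (320,120) to (322,228).
- **Tube2:** around (331,50).
- **Lane 1 strap:** at (440,130).

Run:
```python
from h import *
im=cv2.imread('pics/w5.png'); C=cam('wrist')
g=cv2.cvtColor(im,cv2.COLOR_BGR2GRAY).astype(float)
# scribed line: darkest column per row near expected
pts=[]
for r in list(range(8,40))+list(range(155,172))+list(range(202,222)):
    x0=417-(r-10)*16/212; a=int(x0-8); w=np.clip(75-g[r,a:a+17],0,None)
    if w.sum()>20: pts.append(((w*np.arange(a,a+17)).sum()/w.sum(),r))
L=hit(C,pts,.006); p=np.polyfit(L[:,1],L[:,0],1); print('line x=a*y+b',p.round(4),'res',np.std(L[:,0]-np.polyval(p,L[:,1])).round(4),len(pts))
for r in[[(215,111),(475,111)],[(225,231),(460,231)]]: print('rail',hit(C,r,.024).round(4).tolist())
# tube edges at mid-height rows
for n,rows in(('t1',range(135,215,10)),('t2',range(15,95,10))):
    for r in list(rows)[::2]:
        s=im[r,295:360].astype(int); k=np.where(s.max(1)-s.min(1)<14)[0]+295; print(n,r,k.min(),k.max(),end='; ')
        print(hit(C,[[(k.min()+k.max())/2,r]],.027).round(4))
```

```text
line x=a*y+b [0.0398 0.6482] res 0.0001 69
rail [[0.4295, 0.084, 0.024], [0.7194, 0.0713, 0.024]]
rail [[0.4214, -0.0599, 0.024], [0.7146, -0.0719, 0.024]]
t1 135 306 333; [[0.5453 0.0532 0.027 ]]
t1 155 307 333; [[0.5448 0.0305 0.027 ]]
t1 175 307 333; [[0.5437 0.007  0.027 ]]
t1 195 308 334; [[ 0.5438 -0.0174  0.027 ]]
t2 15 316 347; [[0.5631 0.1722 0.027 ]]
t2 35 316 346; [[0.5619 0.154  0.027 ]]
t2 55 317 346; [[0.5618 0.1352 0.027 ]]
t2 75 317 346; [[0.5611 0.1156 0.027 ]]
```

```bash
python3 -c "
from h import *
to(.544,.004,.039,-.041)"
```

```text
shift [0.2166, -0.0013, -0.0044] twist [-0.002, -0.004, -0.003]
```

```bash
python3 -m creep '[{"translation":[0.045,-0.001,-0.005],"twist":[0,-0.004,-0.003],"hand":100},{"translation":[0.09,-0.001,-0.005],"twist":[0,-0.004,-0.003],"hand":100},{"translation":[0.13,-0.001,-0.005],"twist":[0,-0.004,-0.003],"hand":100},{"translation":[0.15,-0.001,-0.005],"twist":[0,-0.004,-0.003],"hand":100},{"translation":[0.15,-0.001,-0.005],"twist":[0,-0.004,-0.003],"hand":100}]'; python3 -c "
from h import *
to(.544,.004,.039,-.041)"
```

```text
time: 10.05
tool_pos: [0.5413, 0.0024, 0.1023]
tool_rot: [3.088, 1.564, 3.042]
contact_force: [0.2, 0.5, -0.3]
opening: 0.0919
shift [0.0632, 0.0017, 0.0031] twist [-0.005, -0.007, -0.0]
```

```bash
python3 -m creep '[{"translation":[0.03,0.001,0.003],"twist":[0,-0.007,0],"hand":100},{"translation":[0.05,0.001,0.003],"twist":[0,-0.007,0],"hand":100},{"translation":[0.06,0.001,0.003],"twist":[0,-0.007,0],"hand":100},{"translation":[0.062,0.001,0.003],"twist":[0,-0.007,0],"hand":100},{"translation":[0.062,0.001,0.003],"twist":[0,-0.007,0],"hand":100}]';python3 -m creep '[{"translation":[0,0,0],"twist":[0,0,0],"hand":45},{"translation":[0,0,0],"twist":[0,0,0],"hand":45},{"translation":[0,0,0],"twist":[0,0,0],"hand":45},{"translation":[0,0,0],"twist":[0,0,0],"hand":42},{"translation":[0,0,0],"twist":[0,0,0],"hand":42}]' 5;  python3 -c "
from h import *
to(.6483,0,.039,-.041)"
```

```text
time: 10.55
tool_pos: [0.5446, 0.0028, 0.0412]
tool_rot: [0.191, 1.569, 0.145]
contact_force: [0.1, -0.3, 0.3]
opening: 0.0916
time: 11.05
tool_pos: [0.5446, 0.0029, 0.0414]
tool_rot: [0.141, 1.569, 0.094]
contact_force: [-0.1, -0.3, 0.1]
opening: 0.0565
shift [0.0025, 0.002, 0.1037] twist [-0.005, 0.002, -0.0]
```

```bash
python3 -m creep '[{"translation":[0,0,0],"twist":[0,0,0],"hand":42},{"translation":[0,0,0.002],"twist":[0,0,0],"hand":42},{"translation":[0,0,0.008],"twist":[0,0,0],"hand":42},{"translation":[0,0,0.016],"twist":[0,0,0],"hand":42},{"translation":[0,0,0.024],"twist":[0,0,0],"hand":42}]'; python3 -m creep '[{"translation":[0,0,0.008],"twist":[0,0,0],"hand":42},{"translation":[0.001,0,0.016],"twist":[0,0,0],"hand":42},{"translation":[0.002,0.001,0.024],"twist":[0,0,0],"hand":42},{"translation":[0.002,0.001,0.032],"twist":[0,0,0],"hand":42},{"translation":[0.002,0.001,0.04],"twist":[0,0,0],"hand":42}]';python3 -c "
from h import *
to(.6483,0,.039,-.041)"
```

```text
time: 11.55
tool_pos: [0.5696, 0.0017, 0.0415]
tool_rot: [0.078, 1.569, 0.032]
contact_force: [0.2, -0.1, 0.4]
opening: 0.0389
time: 12.05
tool_pos: [0.6102, 0.0008, 0.0394]
tool_rot: [0.095, 1.569, 0.048]
contact_force: [-0.3, -0.4, -0.9]
opening: 0.0385
shift [0.0005, 0.0009, 0.0381] twist [-0.005, 0.002, -0.0]
```

```bash
python3 -m creep '[{"translation":[0,0.001,0.008],"twist":[0,0,0],"hand":42},{"translation":[0,0.001,0.016],"twist":[0,0,0],"hand":42},{"translation":[0,0.001,0.023],"twist":[0,0,0],"hand":42},{"translation":[0,0.001,0.029],"twist":[0,0,0],"hand":42},{"translation":[0,0.001,0.034],"twist":[0,0,0],"hand":42}]'; python3 -m creep '[{"translation":[0,0,0.0035],"twist":[0,0,0],"hand":42},{"translation":[0,0,0.0045],"twist":[0,0,0],"hand":42},{"translation":[0,0,0.0045],"twist":[0,0,0],"hand":42},{"translation":[0,0,0.0045],"twist":[0,0,0],"hand":38},{"translation":[0,0,0.0045],"twist":[0,0,0],"hand":36}]' 4;python3 -m creep '[{"translation":[0,0,0],"twist":[0,0,0],"hand":36},{"translation":[0,0,0],"twist":[0,0,0],"hand":36},{"translation":[0,0,0],"twist":[0,0,0],"hand":36}]';python3 -c "
from h import *
to(.6483,0,.039,-.041)"
```

```text
time: 12.55
tool_pos: [0.6448, 0.0002, 0.0395]
tool_rot: [0.095, 1.569, 0.049]
contact_force: [0.3, -0.1, -1.2]
opening: 0.0388
time: 13.05
tool_pos: [0.6491, 0.0, 0.0395]
tool_rot: [0.099, 1.569, 0.053]
contact_force: [1.0, 1.0, 0.2]
opening: 0.034
time: 13.35
tool_pos: [0.6491, 0.0, 0.0395]
tool_rot: [0.094, 1.569, 0.048]
contact_force: [-0.3, -0.0, -0.2]
opening: 0.034
shift [0.0005, -0.0001, -0.0008] twist [-0.005, 0.002, -0.0]
```

```bash
python3 -m creep '[{"translation":[0,0,0],"twist":[0,0,0],"hand":50},{"translation":[0,0,0],"twist":[0,0,0],"hand":70},{"translation":[0,0,0],"twist":[0,0,0],"hand":70},{"translation":[0,0,0],"twist":[0,0,0],"hand":70},{"translation":[-0.005,0,0],"twist":[0,0,0],"hand":70}]';python3 -m creep '[{"translation":[-0.04,0,0],"twist":[0,0,0],"hand":40},{"translation":[-0.08,0,0],"twist":[0,0,0],"hand":10},{"translation":[-0.12,0,0],"twist":[0,0,0],"hand":0},{"translation":[-0.165,0,0],"twist":[0,0,0],"hand":0},{"translation":[-0.165,0,0],"twist":[0,0,0],"hand":0}]'
python3 - <<'E'
from h import *
im,C=snap('wrist','w6.png'); print(pose()[:3,3].round(4))
E
```

```text
time: 13.85
tool_pos: [0.6485, 0.0001, 0.044]
tool_rot: [0.718, 1.57, 0.671]
contact_force: [-0.4, -0.2, -0.0]
opening: 0.0638
time: 14.35
tool_pos: [0.6514, -0.0002, 0.2172]
tool_rot: [-0.045, 1.557, -0.091]
contact_force: [0.6, 1.0, 0.8]
opening: 0.0288
[ 6.501e-01 -1.000e-04  2.135e-01]
```

View pics/w6.png

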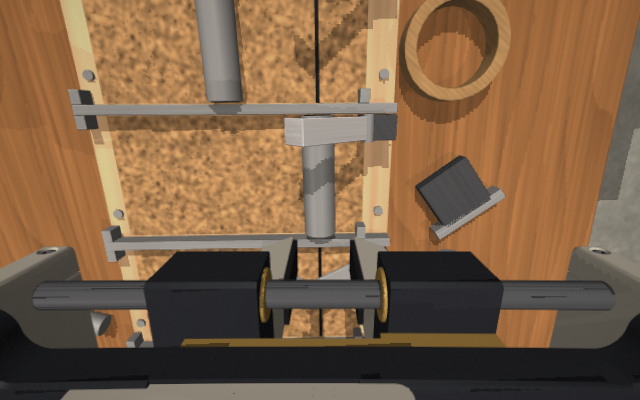

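The tube1 axis is at column 319 and the line at column 318, so it sits squarely on the line. Strap1 is still open at (325,130). Next I work out the press.

Run:
```python
from h import *
im=cv2.imread('pics/w6.png'); C=cam('wrist')
for r in(165,190,215,230):
    s=im[r,290:350].astype(int); k=np.where(s.max(1)-s.min(1)<14)[0]+290
    p=hit(C,[[(k.min()+k.max())/2,r]],.027)[0]; print(r,k.min(),k.max(),p.round(4),'off line',round(p[0]-(.6482+.0398*p[1]),4))
g=cv2.cvtColor(im,cv2.COLOR_BGR2GRAY)
for r in(10,20,30,92): c=308+g[r,308:328].argmin(); p=hit(C,[[c,r]],.006)[0]; print('line',c,p.round(4),'vs',round(p[0]-(.6482+.0398*p[1]),4))
to(.6406,.058,.145,-.041)
```

```text
165 303 333 [0.6463 0.0209 0.027 ] off line -0.0027
190 304 333 [ 0.6455 -0.0057  0.027 ] off line -0.0025
215 305 333 [ 0.6446 -0.0336  0.027 ] off line -0.0023
230 306 333 [ 0.6443 -0.051   0.027 ] off line -0.0019
line 316 [0.6517 0.1662 0.006 ] vs -0.0031
line 315 [0.6503 0.1578 0.006 ] vs -0.0042
line 317 [0.6518 0.1492 0.006 ] vs -0.0024
line 316 [0.6478 0.0928 0.006 ] vs -0.0041
shift [0.0684, 0.0576, -0.0127] twist [-0.005, 0.009, 0.0]
```

```bash
python3 -m creep '[{"translation":[0,0.03,-0.006],"twist":[0,0.009,0],"hand":0},{"translation":[0,0.058,-0.012],"twist":[0,0.009,0],"hand":0},{"translation":[0,0.058,-0.012],"twist":[0,0.009,0],"hand":0},{"translation":[0.03,0.058,-0.012],"twist":[0,0.009,0],"hand":0},{"translation":[0.065,0.058,-0.012],"twist":[0,0.009,0],"hand":0}]';python3 -c "
from h import *
to(.6406,.058,.07,-.041)"
```

```text
time: 14.9
tool_pos: [0.6418, 0.0582, 0.1483]
tool_rot: [-0.249, 1.569, -0.295]
contact_force: [-0.0, 0.1, -1.6]
opening: 0.0004
shift [0.0783, -0.0002, -0.0014] twist [-0.005, 0.002, 0.001]
```

```bash
python3 -m creep '[{"translation":[0.015,0,-0.001],"twist":[0,0,0],"hand":0},{"translation":[0.03,0,-0.001],"twist":[0,0,0],"hand":0},{"translation":[0.042,0,-0.001],"twist":[0,0,0],"hand":0},{"translation":[0.052,0,-0.001],"twist":[0,0,0],"hand":0},{"translation":[0.06,0,-0.001],"twist":[0,0,0],"hand":0}]';python3 -m creep '[{"translation":[0.007,0,0],"twist":[0,0,0],"hand":0},{"translation":[0.013,0,0],"twist":[0,0,0],"hand":0},{"translation":[0.017,0,0],"twist":[0,0,0],"hand":0},{"translation":[0.019,0,0],"twist":[0,0,0],"hand":0},{"translation":[0.019,0,0],"twist":[0,0,0],"hand":0}]'
```

```text
time: 15.4
tool_pos: [0.6387, 0.0577, 0.0869]
tool_rot: [-2.873, 1.567, -2.919]
contact_force: [-1.2, 0.6, -0.1]
opening: 0.0324
time: 15.9
tool_pos: [0.6391, 0.0573, 0.0722]
tool_rot: [-2.17, 1.569, -2.215]
contact_force: [-11.6, -1.4, 27.2]
opening: 0.0112
```

```bash
python3 -m creep '[{"translation":[-0.002,0,0],"twist":[0,0,0],"hand":12},{"translation":[-0.002,0,0],"twist":[0,0,0],"hand":25},{"translation":[-0.002,0,0],"twist":[0,0,0],"hand":25},{"translation":[-0.002,0,0],"twist":[0,0,0],"hand":25},{"translation":[-0.005,0,0],"twist":[0,0,0],"hand":25}]';python3 -m creep '[{"translation":[-0.04,0,0],"twist":[0,0,0],"hand":25},{"translation":[-0.08,0,0],"twist":[0,0,0],"hand":25},{"translation":[-0.12,-0.03,0],"twist":[0,0,0],"hand":0},{"translation":[-0.145,-0.06,0],"twist":[0,0,0],"hand":0},{"translation":[-0.145,-0.06,0],"twist":[0,0,0],"hand":0}]' 30
python3 - <<'E'
from h import *
im,C=snap('wrist','w7.png'); print(pose()[:3,3].round(4))
E
```

```text
time: 16.4
tool_pos: [0.6385, 0.0573, 0.0761]
tool_rot: [-2.664, 1.567, -2.71]
contact_force: [0.3, 0.0, -0.2]
opening: 0.0226
time: 16.9
tool_pos: [0.638, -0.0059, 0.2257]
tool_rot: [-0.624, 1.565, -0.673]
contact_force: [0.6, 0.9, 0.0]
opening: 0.0033
[ 0.637  -0.0041  0.2231]
```

View pics/w7.png

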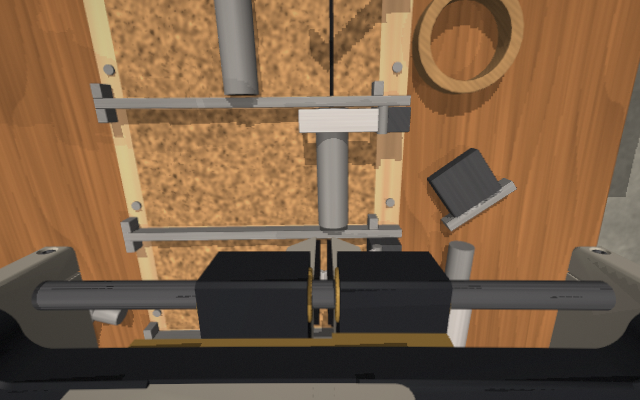

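Strap1 now lies level and shut at (340,120), with tube1 under it: tube axis at column 333, line at column 331. Next is tube2.

```bash
python3 -c "
from h import *
to(.562,.148,.25,-.041)"
```

```text
shift [-0.0273, 0.1483, -0.0823] twist [-0.007, 0.001, 0.002]
```

```bash
python3 -m creep '[{"translation":[-0.027,0.035,-0.02],"twist":[0,0,0],"hand":100},{"translation":[-0.027,0.07,-0.04],"twist":[0,0,0],"hand":100},{"translation":[-0.027,0.11,-0.06],"twist":[-0.006,0,0],"hand":100},{"translation":[-0.027,0.148,-0.082],"twist":[-0.006,0,0],"hand":100},{"translation":[-0.027,0.148,-0.082],"twist":[-0.006,0,0],"hand":100}]'; python3 -m creep '[{"translation":[0,0,0],"twist":[0,0,0],"hand":100},{"translation":[0,0,0],"twist":[0,0,0],"hand":100}]'
python3 - <<'E'
from h import *
im,C=snap('wrist','w8.png'); print(pose()[:3,3].round(4))
print(proj(C,[[.562,.148,.023],[.6543,.1485,.006],[.6483,.0026,.006]]).round(0))
for r in range(130,225,15):
    s=im[r,280:420].astype(int); k=np.where(s.max(1)-s.min(1)<14)[0]+280
    p=hit(C,[[np.median(k),r]],.027)[0] if len(k) else 0; print(r,len(k),k.min() if len(k) else 0,k.max() if len(k) else 0,np.round(p,4))
g=cv2.cvtColor(im,cv2.COLOR_BGR2GRAY)
for r in(200,210,220): c=385+g[r,385:425].argmin(); p=hit(C,[[c,r]],.006)[0]; print('line',c,p.round(4),'vs',round(p[0]-(.6482+.0398*p[1]),4))
E
```

```text
time: 17.45
tool_pos: [0.559, 0.153, 0.2484]
tool_rot: [-2.968, 1.567, -3.004]
contact_force: [-1.0, -0.0, -0.3]
opening: 0.0369
time: 17.65
tool_pos: [0.5586, 0.1533, 0.2472]
tool_rot: [-2.999, 1.565, -3.035]
contact_force: [-0.4, 0.2, 0.2]
opening: 0.0535
[0.559  0.1527 0.2474]
[[328. 181.]
 [404. 175.]
 [395. 282.]]
130 29 314 408 [0.5635 0.2069 0.027 ]
145 34 314 414 [0.5658 0.1904 0.027 ]
160 30 314 405 [0.563  0.1737 0.027 ]
175 30 314 404 [0.5625 0.1564 0.027 ]
190 29 315 403 [0.5625 0.1386 0.027 ]
205 29 315 401 [0.562  0.1203 0.027 ]
220 29 315 400 [0.5614 0.1014 0.027 ]
line 401 [0.6518 0.1173 0.006 ] vs -0.001
line 400 [0.651  0.1042 0.006 ] vs -0.0013
line 399 [0.6502 0.0909 0.006 ] vs -0.0016
```

View pics/w8.png

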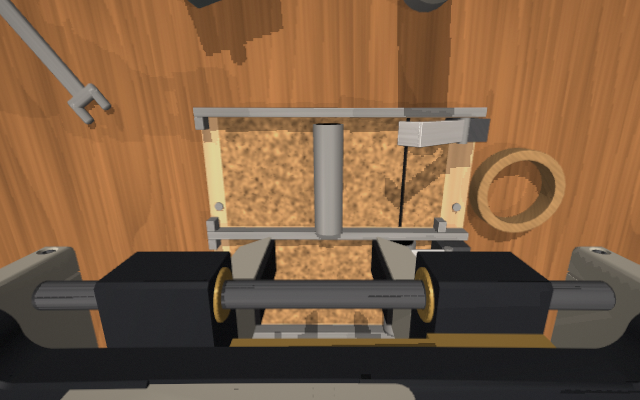

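Tube2 is unmoved at (328,180), the line is at column 402, and strap2 is open at (430,132). I descend to cage tube2.

```bash
python3 -c "
from h import *
to(.5625,.149,.1,-.041)"
```

```text
shift [0.1474, -0.0034, 0.0044] twist [0.005, -0.005, 0.001]
```

```bash
python3 -m creep '[{"translation":[0.03,-0.003,0.005],"twist":[0.005,-0.005,0],"hand":100},{"translation":[0.06,-0.003,0.005],"twist":[0.005,-0.005,0],"hand":100},{"translation":[0.1,-0.003,0.005],"twist":[0.005,-0.005,0],"hand":100},{"translation":[0.14,-0.003,0.005],"twist":[0.005,-0.005,0],"hand":100},{"translation":[0.145,-0.003,0.005],"twist":[0.005,-0.005,0],"hand":100}]';python3 -c "
from h import *
to(.5625,.149,.04,-.041)"
```

```text
time: 18.2
tool_pos: [0.5605, 0.1477, 0.0973]
tool_rot: [-2.863, 1.561, -2.906]
contact_force: [-0.8, -0.3, -0.6]
opening: 0.0912
shift [0.0573, 0.0015, 0.0025] twist [-0.002, -0.01, 0.003]
```

```bash
python3 -m creep '[{"translation":[0.03,0.001,0.003],"twist":[0,-0.01,0],"hand":100},{"translation":[0.05,0.001,0.003],"twist":[0,-0.01,0],"hand":100},{"translation":[0.056,0.001,0.003],"twist":[0,-0.01,0],"hand":100},{"translation":[0.056,0.001,0.003],"twist":[0,-0.01,0],"hand":100},{"translation":[0.056,0.001,0.003],"twist":[0,-0.01,0],"hand":42}]' 5;python3 -m creep '[{"translation":[0,0,0],"twist":[0,0,0],"hand":42},{"translation":[0,0,0],"twist":[0,0,0],"hand":42},{"translation":[0,0,0],"twist":[0,0,0],"hand":42},{"translation":[0,0,0],"twist":[0,0,0],"hand":42},{"translation":[0,0,0],"twist":[0,0,0],"hand":42}]';python3 -m creep '[{"translation":[0,0,0],"twist":[0,0,0],"hand":42},{"translation":[0,0,0],"twist":[0,0,0],"hand":42}]';python3 -c "
from h import *
to(.6535,.146,.039,-.041)"
```

```text
time: 18.7
tool_pos: [0.5643, 0.1484, 0.043]
tool_rot: [-0.671, 1.567, -0.715]
contact_force: [1.3, -0.3, 0.2]
opening: 0.0872
time: 19.2
tool_pos: [0.5642, 0.1484, 0.0431]
tool_rot: [-0.674, 1.567, -0.717]
contact_force: [0.1, 0.6, -0.5]
opening: 0.0485
time: 19.4
tool_pos: [0.5642, 0.1484, 0.0431]
tool_rot: [-0.679, 1.567, -0.722]
contact_force: [-0.7, 0.4, -0.0]
opening: 0.0389
shift [0.0043, 0.0015, 0.0893] twist [-0.003, 0.003, 0.002]
```

```bash
python3 -m creep '[{"translation":[0.003,0,0.003],"twist":[0,0,0],"hand":42},{"translation":[0.003,0,0.01],"twist":[0,0,0],"hand":42},{"translation":[0.003,0.001,0.018],"twist":[0,0,0],"hand":42},{"translation":[0.003,0.001,0.026],"twist":[0,0,0],"hand":42},{"translation":[0.003,0.001,0.034],"twist":[0,0,0],"hand":42}]'; python3 -m creep '[{"translation":[0,0,0.008],"twist":[0,0,0],"hand":42},{"translation":[0,0,0.016],"twist":[0,0,0],"hand":42},{"translation":[0,0,0.024],"twist":[0,0,0],"hand":42},{"translation":[0,0,0.032],"twist":[0,0,0],"hand":42},{"translation":[0,0,0.04],"twist":[0,0,0],"hand":42}]';python3 -c "
from h import *
to(.6535,.146,.04,-.041)"
```

```text
time: 19.9
tool_pos: [0.5993, 0.1479, 0.0402]
tool_rot: [-0.588, 1.567, -0.632]
contact_force: [-0.5, -0.0, 0.8]
opening: 0.0386
time: 20.4
tool_pos: [0.6399, 0.1461, 0.0403]
tool_rot: [-0.602, 1.567, -0.646]
contact_force: [0.3, -0.6, 0.3]
opening: 0.0386
shift [0.0003, 0.0005, 0.0136] twist [-0.003, 0.003, 0.002]
```

```bash
python3 -m creep '[{"translation":[0,0,0.006],"twist":[0,0,0],"hand":42},{"translation":[0,0,0.01],"twist":[0,0,0],"hand":42},{"translation":[0,0,0.013],"twist":[0,0,0],"hand":42},{"translation":[0,0,0.0135],"twist":[0,0,0],"hand":42},{"translation":[0,0,0.0135],"twist":[0,0,0],"hand":39}]' 4; python3 -m creep '[{"translation":[0,0,0],"twist":[0,0,0],"hand":36},{"translation":[0,0,0],"twist":[0,0,0],"hand":36},{"translation":[0,0,0],"twist":[0,0,0],"hand":36},{"translation":[0,0,0],"twist":[0,0,0],"hand":36}]';python3 -c "
from h import *
to(.6535,.146,.04,-.041)"
```

```text
time: 20.9
tool_pos: [0.6533, 0.1456, 0.0404]
tool_rot: [-0.604, 1.567, -0.647]
contact_force: [-0.1, -0.5, -0.9]
opening: 0.0361
time: 21.3
tool_pos: [0.6531, 0.1456, 0.0404]
tool_rot: [-0.648, 1.567, -0.692]
contact_force: [-1.2, -0.1, 0.5]
opening: 0.0343
shift [0.0004, 0.0004, 0.0003] twist [-0.002, 0.003, 0.002]
```

```bash
python3 -m creep '[{"translation":[0,0,0],"twist":[0,0,0],"hand":50},{"translation":[0,0,0],"twist":[0,0,0],"hand":70},{"translation":[0,0,0],"twist":[0,0,0],"hand":70},{"translation":[0,0,0],"twist":[0,0,0],"hand":70},{"translation":[-0.005,0,0],"twist":[0,0,0],"hand":70}]';python3 -m creep '[{"translation":[-0.04,0,0],"twist":[0,0,0],"hand":60},{"translation":[-0.08,0,0],"twist":[0,0,0],"hand":0},{"translation":[-0.12,0,0],"twist":[0,0,0],"hand":0},{"translation":[-0.165,0,0],"twist":[0,0,0],"hand":0},{"translation":[-0.165,0,0],"twist":[0,0,0],"hand":0}]' 30
python3 - <<'E'
from h import *
im,C=snap('wrist','w9.png'); print(pose()[:3,3].round(4))
g=cv2.cvtColor(im,cv2.COLOR_BGR2GRAY)
for r in(165,190,215):
    s=im[r,290:350].astype(int); k=np.where(s.max(1)-s.min(1)<14)[0]+290
    p=hit(C,[[(k.min()+k.max())/2,r]],.027)[0]; print(r,k.min(),k.max(),p.round(4),'off line',round(p[0]-(.6482+.0398*p[1]),4))
to(.650,.2037,.15,-.041)
E
```

```text
time: 21.8
tool_pos: [0.6526, 0.1456, 0.0448]
tool_rot: [-1.044, 1.568, -1.088]
contact_force: [-0.1, -0.4, 0.4]
opening: 0.0636
time: 22.3
tool_pos: [0.6553, 0.1464, 0.2183]
tool_rot: [-0.024, 1.555, -0.068]
contact_force: [0.6, -0.2, -0.0]
opening: 0.0289
[0.654  0.1462 0.2145]
165 303 333 [0.6527 0.1665 0.027 ] off line -0.0021
190 304 333 [0.6519 0.1395 0.027 ] off line -0.0018
215 305 333 [0.6511 0.1112 0.027 ] off line -0.0015
shift [0.0644, 0.0574, -0.0072] twist [-0.002, 0.01, 0.001]
```

View pics/w9.png

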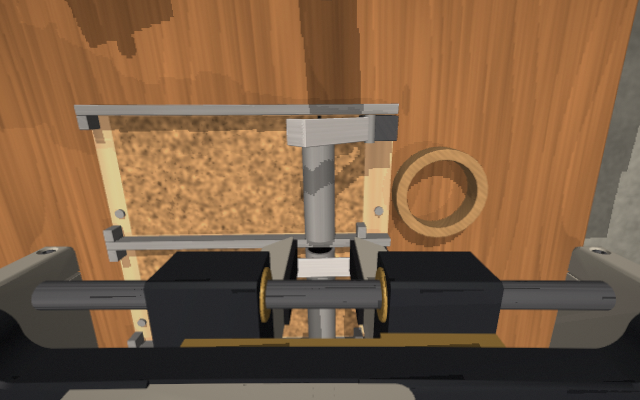

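Tube2 stands over the line with its axis at column 318, and strap2 is open at (330,132). Now I press strap2.

```bash
python3 -m creep '[{"translation":[0,0.03,-0.004],"twist":[0,0.01,0],"hand":0},{"translation":[0,0.057,-0.007],"twist":[0,0.01,0],"hand":0},{"translation":[0,0.057,-0.007],"twist":[0,0.01,0],"hand":0},{"translation":[0.03,0.057,-0.007],"twist":[0,0.01,0],"hand":0},{"translation":[0.06,0.057,-0.007],"twist":[0,0.01,0],"hand":0}]';python3 -c "
from h import *
to(.650,.2037,.07,-.041)"
```

```text
time: 22.85
tool_pos: [0.6501, 0.203, 0.1535]
tool_rot: [-1.147, 1.569, -1.19]
contact_force: [0.5, -0.5, -0.1]
opening: 0.0003
shift [0.0835, 0.0008, -0.0002] twist [-0.002, 0.001, 0.001]
```

```bash
python3 -m creep '[{"translation":[0.02,0,0],"twist":[0,0,0],"hand":0},{"translation":[0.035,0,0],"twist":[0,0,0],"hand":0},{"translation":[0.047,0,0],"twist":[0,0,0],"hand":0},{"translation":[0.057,0,0],"twist":[0,0,0],"hand":0},{"translation":[0.065,0,0],"twist":[0,0,0],"hand":0}]';python3 -m creep '[{"translation":[0.007,0,0],"twist":[0,0,0],"hand":0},{"translation":[0.013,0,0],"twist":[0,0,0],"hand":0},{"translation":[0.017,0,0],"twist":[0,0,0],"hand":0},{"translation":[0.019,0,0],"twist":[0,0,0],"hand":0},{"translation":[0.019,0,0],"twist":[0,0,0],"hand":0}]'
```

```text
time: 23.35
tool_pos: [0.6501, 0.2027, 0.0891]
tool_rot: [-1.177, 1.569, -1.22]
contact_force: [-6.6, -0.4, 14.5]
opening: 0.0009
time: 23.85
tool_pos: [0.6501, 0.2026, 0.0725]
tool_rot: [-0.783, 1.569, -0.826]
contact_force: [-6.4, -1.4, 15.3]
opening: 0.0004
```

```bash
python3 -m creep '[{"translation":[-0.04,0,0],"twist":[0,0,0],"hand":0},{"translation":[-0.09,0,0],"twist":[0,0,0],"hand":0},{"translation":[-0.14,0,-0.03],"twist":[0,0,0],"hand":0},{"translation":[-0.19,-0.03,-0.06],"twist":[0,0,0],"hand":0},{"translation":[-0.22,-0.06,-0.08],"twist":[0,0,0],"hand":0}]';python3 -m creep '[{"translation":[0,-0.04,-0.02],"twist":[0,0,0],"hand":0},{"translation":[0,-0.09,-0.03],"twist":[0,0,0],"hand":0},{"translation":[0,-0.09,-0.03],"twist":[0,0,0],"hand":0}]'
python3 - <<'E'
from h import *
im,C=snap('wrist','w10.png'); print(pose()[:3,3].round(4)); snap('top','top1.png'); snap('scene','scene1.png')
E
```

```text
time: 24.35
tool_pos: [0.5755, 0.1576, 0.2809]
tool_rot: [-0.307, 1.567, -0.348]
contact_force: [0.3, -0.6, 0.9]
opening: 0.0002
time: 24.65
tool_pos: [0.5407, 0.0644, 0.2817]
tool_rot: [-0.638, 1.566, -0.683]
contact_force: [0.0, -0.2, -0.3]
opening: 0.0002
[0.5415 0.0664 0.2815]
```

View pics/w10.png

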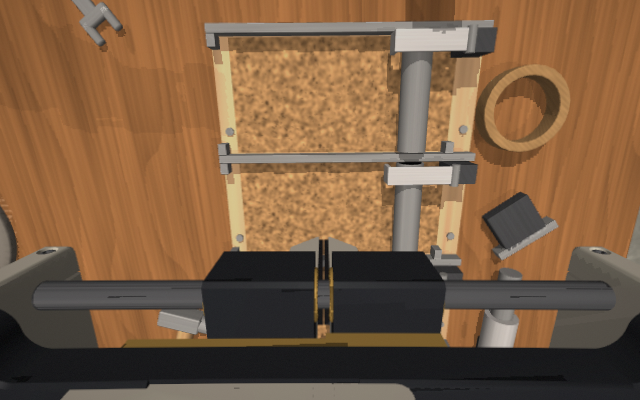

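Both straps are level, at (430,40) and (420,175), and both tubes lie beneath them. I measure, then move the arm aside for a top-camera check that also covers a late knock.

```bash
python3 -m creep '[{"translation":[0,0.02,-0.045],"twist":[0,0,0],"hand":0},{"translation":[0,0.04,-0.09],"twist":[0,0,0],"hand":0},{"translation":[0,0.06,-0.135],"twist":[0,0,0],"hand":0},{"translation":[0,0.08,-0.18],"twist":[0,0,0],"hand":0},{"translation":[0,0.1,-0.2],"twist":[0,0,0],"hand":0}]';python3 -m creep '[{"translation":[0,0.04,0],"twist":[0,0,0],"hand":0},{"translation":[0,0.08,0],"twist":[0,0,0],"hand":0},{"translation":[0,0.12,0],"twist":[0,0,0],"hand":0},{"translation":[0,0.16,0],"twist":[0,0,0],"hand":0},{"translation":[0,0.16,0],"twist":[0,0,0],"hand":0}]'
for i in 1 2 3 4 5 6; do python3 -m creep '[{"translation":[0,0,0],"twist":[0,0,0],"hand":0},{"translation":[0,0,0],"twist":[0,0,0],"hand":0},{"translation":[0,0,0],"twist":[0,0,0],"hand":0},{"translation":[0,0,0],"twist":[0,0,0],"hand":0},{"translation":[0,0,0],"twist":[0,0,0],"hand":0}]' >/dev/null; done
python3 - <<'E'
from h import *
im,C=snap('top','top2.png'); sc,S=snap('scene','scene2.png'); s=robot.observe(); print(s['time'],s['tool_pos'],s['contact_force'])
def c(im,x,y,w,h,s): return cv2.resize(im[y:y+h,x:x+w],None,fx=s,fy=s,interpolation=cv2.INTER_CUBIC)
out=np.zeros((600,800,3),np.uint8)
a=c(im,235,130,140,110,3.8); out[:a.shape[0],:a.shape[1]]=a
out[0:264,534:798]=c(im,175,185,44,44,6); out[270:534,534:798]=c(im,395,185,44,44,6)
cv2.imwrite('pics/crop2.png',out)
for n,p in(('L',[.4634,.3828,.095]),('R',[.4816,-.3768,.095])): print(n,'ball upright top',proj(C,p).round(1))
print('marks axis (z.027)',proj(C,[[.6483,.0026,.027],[.6537,.1485,.027]]).round(1).tolist())
E
```

```text
time: 25.3
tool_pos: [0.3431, 0.1789, 0.2801]
tool_rot: [-0.142, 1.569, -0.181]
contact_force: [0.3, 0.8, 0.4]
opening: 0.0
time: 25.8
tool_pos: [0.3487, 0.3438, 0.2792]
tool_rot: [0.612, 1.569, 0.578]
contact_force: [0.2, -0.2, 0.2]
opening: 0.0004
28.9 [0.3488673  0.34325733 0.27943999] [-0.06760315 -0.1743057   0.08607188]
L ball upright top [[190.4 207.6]]
R ball upright top [[420.  207.9]]
marks axis (z.027) [[307.0, 161.1], [265.9, 158.5]]
```

View pics/crop2.png

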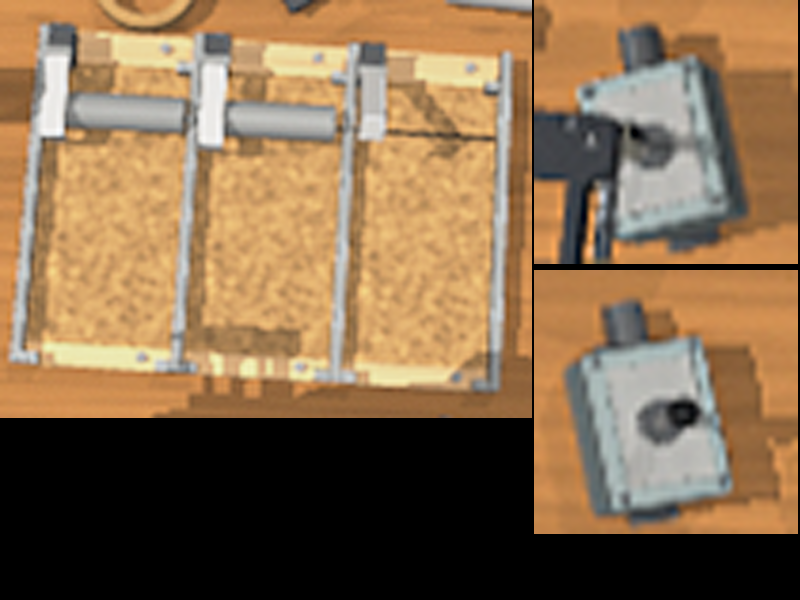

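Run:
```python
from h import *
im=cv2.imread('pics/top2.png'); C=cam('top')
L=hit(C,[[235+x/3.8,130+y/3.8] for x,y in((390,133),(490,139))],.006); off0=np.mean(L[:,0]-(.6482+.0398*L[:,1])); print('top cam line bias',off0.round(4))
for n,cols in(('tube2',range(258,281,4)),('tube1',range(299,320,4))):
    o=[]
    for c in cols:
        s=im[145:180,c].astype(int); k=np.where((s.max(1)-s.min(1)<20)&(s.max(1)>90))[0]+145
        p=hit(C,[[c,(k.min()+k.max())/2]],.027)[0]; o.append((k.min(),k.max(),round((p[0]-(.6482+.0398*p[1])-off0)*1000,1)))
    print(n,[tuple(map(float,q)) for q in o])
```

```text
top cam line bias -0.0014
tube2 [(155.0, 163.0, -2.5), (155.0, 163.0, -1.6), (155.0, 163.0, -0.6), (155.0, 163.0, 0.3), (156.0, 164.0, -2.4), (156.0, 164.0, -1.5)]
tube1 [(157.0, 165.0, -0.2), (157.0, 165.0, 0.8), (157.0, 165.0, 1.7), (158.0, 166.0, -1.0), (158.0, 166.0, -0.0), (145.0, 166.0, 24.7)]
```

```bash
python3 -c "
from h import *
print(robot.hand_in())"
```

```text
the job is handed in; nothing more can be done
None
```

The bench is shut down and the job was handed in at about 29 s of robot time; `hand_in` gives no verdict.

- **Toggles:** I centred the left and then the right toggle by closing the jaws evenly on the ball. In the wrist views after release, both balls were within 2 pixels of their computed upright position. The last top view agreed, though the gripper partly hid the left ball.
- **Tubes:** Lane 0 was empty. I rolled tube1 and tube2 to their lines between loosely caging fingers, squared each with a gentle close, and released them. The final top-camera check put tube1 within about 2 mm of its line and tube2 within about 2.5 mm. One tube1 reading of 24.7 mm was a bad mask that took in other grey pixels.
- **Straps:** I pressed straps 1 and 2 down to their stops, and both looked level and shut in the last wrist and top views. On strap 1 the fingers were forced apart for a moment because the grip was light, and the press peaked at about 27 N before it shut. I closed them harder for strap 2.
- **Surroundings:** No knock to a tube showed up. I did not touch the tools or the turquoise and purple boxes. I did not measure the tools' positions again at the end. The arm ended clear of everything, with contact force near zero.

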